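Make up two lamp hardware kits

TASK

Make up the two lamp kits from the stock on the bench, one part upright in each compartment: in the blue tray the black lampholder in the cork-lined end compartment, the grey hinge foot in the middle one and the brown walnut knob at the other end; in the yellow tray the white porcelain lampholder in the cork-lined compartment and the brass ceiling cap in the other. The porcelain is brittle, so set it down and do not drop it; leave the red lampholder and the green knob standing where they are.

Things in the scene. Friction and masses are not known exactly. Their poses are not given: they have to be found in the camera images.
- black_holder: Black ribbed lampholder: foot 42 across and 14 high, above it a body 36 across up to the flat top at 50; dark metal contact on top. All sizes in mm. Origin: centre of its underside, z up; round about z. Loose, stands upright. About 90 g.
- porcelain_holder: White porcelain ribbed lampholder: foot 42 across and 14 high, above it a body 36 across up to the flat top at 50; dark metal contact on top. All sizes in mm. Origin: centre of its underside, z up; round about z. Loose, stands upright. About 90 g, brittle.
- red_holder: Red ribbed lampholder: foot 42 across and 14 high, above it a body 36 across up to the flat top at 50; dark metal contact on top. All sizes in mm. Origin: centre of its underside, z up; round about z. Loose, stands upright. Spare; stays in the stock.
- walnut_knob: Brown walnut knob: a plain upright round 44 across and 44 high, straight-sided from 3 to 36, then rounded in to the top; one thin dark line round it. All sizes in mm. Origin: centre of its underside, z up; round about z. Loose, stands upright. About 60 g.
- green_knob: Green painted wooden knob, otherwise the same as the walnut one (44 across, 44 high). All sizes in mm. Origin: centre of its underside, z up; round about z. Loose, stands upright. Spare; stays in the stock.
- brass_cap: Brass ceiling cap: round flange 54 across and 6 high, sloping in to a neck 30 across from height 15 up to the flat top at 46. All sizes in mm. Origin: centre of its underside, z up; round about z. Loose, stands upright. About 140 g.
- bracket: Grey painted hinge foot with an arched top: base plate 50 (x) by 36 (y), 6 high; above it an upright cheek 44 (x) by 26 (y) whose top is a half round about a y axis (centre at height 26), highest point 48 at x = 0; brass bolt heads show 1 proud of its two flat faces at height 30. Grip it across the flat faces (along y). Origin: centre of its underside, z up. Loose, any yaw. About 180 g.
- blue_tray: Blue kit tray, fixed to the bench: 84 (x) by 244 (y), walls and dividers 4 thick and 14 high, floor 5 thick everywhere, cork included. Three square compartments, 76 inside, in a row along y, centres at y = +80 (the one lined with cork), 0 and -80. Origin: centre of the underside; z up.
- yellow_tray: Yellow kit tray, fixed to the bench: 84 (x) by 164 (y), walls and divider 4 thick and 14 high, floor 5 thick everywhere, cork included. Two square compartments, 76 inside, in a row along y, centres at y = -40 (the one lined with cork) and +40. Origin: centre of the underside; z up.
Not all that is in view belongs to the job. Leave any purple look-alike of the porcelain_holder alone.

How it is judged:
At the end, for the whole second after the job is handed in: Each of the five parts stands upright (0.1 rad) on the floor of its compartment (underside at most 9 mm above the tray's), its middle within 22 mm of the compartment's along both tray axes, released and at rest; red lampholder and green knob upright, within 30 mm of their start (x of black_holder in the frame of blue_tray between -0.022 and 0.022 m and y of black_holder in the frame of blue_tray between 0.058 and 0.102 m and z of black_holder in the frame of blue_tray between 0 and 0.009 m and angle between each of black_holder, bracket, walnut_knob, porcelain_holder, brass_cap, red_holder, green_knob's own z axis and vertical below 0.1 rad and linear speed of each of black_holder, bracket, walnut_knob, porcelain_holder, brass_cap below 0.02 m/s and angular speed of each of black_holder, bracket, walnut_knob, porcelain_holder, brass_cap below 0.2 rad/s and x of bracket in the frame of blue_tray between -0.022 and 0.022 m and y of bracket in the frame of blue_tray between -0.022 and 0.022 m and z of bracket in the frame of blue_tray between 0 and 0.009 m and x of walnut_knob in the frame of blue_tray between -0.022 and 0.022 m and y of walnut_knob in the frame of blue_tray between -0.102 and -0.058 m and z of walnut_knob in the frame of blue_tray between 0 and 0.009 m and x of porcelain_holder in the frame of yellow_tray between -0.022 and 0.022 m and y of porcelain_holder in the frame of yellow_tray between -0.062 and -0.018 m and z of porcelain_holder in the frame of yellow_tray between 0 and 0.009 m and x of brass_cap in the frame of yellow_tray between -0.022 and 0.022 m and y of brass_cap in the frame of yellow_tray between 0.018 and 0.062 m and z of brass_cap in the frame of yellow_tray between 0 and 0.009 m and distance of each of red_holder, green_knob from where it was at the start of the episode below 0.03 m); the robot touches nothing.
It fails at once if the porcelain lampholder is dropped (moves at over 0.5 m/s with no finger on it) (linear speed of porcelain_holder above 0.5 m/s and contact force between porcelain_holder and the fingers below 0.05 N).
It fails at once if the red lampholder is moved by more than 30 mm (distance of red_holder from where it was at the start of the episode above 0.03 m).
It fails at once if the green knob is moved by more than 30 mm (distance of green_knob from where it was at the start of the episode above 0.03 m).
It also fails if it takes over 106 s, if anything falls off the work surface, if the arm or the gripper's body presses on something with over 40 N, if the wrist force passes 120 N, or if a joint passes its speed limit or range.

ROBOT

A 6-joint arm with a two-finger parallel gripper is mounted at the origin on the work surface. World frame = base frame: x ahead of the robot, y to its left, z up, the work surface at z = 0. Lengths are in m, angles in rad, forces in N, time in s.
With the tool pointing down it reaches from about 0.35 to 0.875 m from the base axis. Payload 15.5 kg.
Tool frame: the origin (TCP) lies midway between the tips of the shut fingers; the grasp point (between the pads) lies 19 mm behind it (arm.hold_point_z is the distance from the TCP to the grasp point, in m); z points along the fingers, y is the direction in which the jaws open and shut (so a half turn about z gives the same grasp; the last joint's range is limited). The gripper opens to 85 mm and grips with 20 to 120 N. Pads are 22 mm wide; open, the fingers measure 114 mm over their backs; the gripper's body (76 mm by 85 mm) begins 54 mm behind the grasp point. The pads swing forward as they close: fully open they stand 13 mm farther back than shut.
Start: joints at [-1.437, 0.494, 1.345, -0, 1.302, -0.096], TCP at [0.142, -0.609, 0.231] pointing down, gripper open.
Joint ranges: [-2.91, 2.91], [-0.82, 2.16], [0.22, 2.67], [-1.22, 4.37], [0.12, 2.79], [-3.08, 3.08]. Speed limits (rad/s): [1.89, 1.89, 2.57, 3.01, 3.01, 3.01].

INTERFACE

Orientations are given as a unit quaternion [w, x, y, z].
In Python, from station import arm gives the robot as it stands. The module is installed in compiled form; this text tells all that it offers.
- The arm moves only by the tool step_arm, never from a script. Its argument "plan" is one flat list of numbers, 4 for each row, row after row: the shift along the tool's x, y, z in mm, then the turn about the tool's z in rad. In form: [x, y, z, twist, x, y, z, twist, ...]. A call has 1 to 12 rows; each row is the pose to reach, as a shift and turn from the pose commanded when the call began, along the tool's axes at that moment; what a row does not reach only later rows make up. A row lasts 1/8 s, in which the tool goes at most 62.5 mm and 10.7 degrees, less where a joint would pass 70% of its speed; a pose out of reach is approached as far as the arm can. A call with a gripper value outside its range is refused whole. "hand" is the gripper command: -1 is shut, 1 is fully open, values between are in proportion, set as the call begins (left out, the last holds). The fingers move at their own pace and stop on an object; "grip_force" is the grip in N (left out, the last holds). Time passes only in rows, so rows that repeat a pose let the fingers close. It gives the time, the measured TCP pose, the force and the opening at its end, in the units of the state.
- arm.get_obs(): the state, without advancing time (a new reading comes with each control period).
- arm.snapshot(name): name is "scene" or "top" or "wrist"; returns (picture, depth): 480x640x3 uint8, red, green, blue; 480x640 float32, m along the optical axis (not along the pixel's ray), 0 where there is no reading.
- arm.get_calibration(name): a dict with "K" (3x3 intrinsics, pixels), "rvec" (rotation vector, rad) and "tvec" (3), from world to camera coordinates, as OpenCV has them. Camera axes: x right, y down, z forward; pixel columns grow to the right and rows downward; lengths in m; the calibration is good to about 2 mm. A picture is of the moment at which its call begins: read the wrist's pose just before it. get_calibration takes no time and is no camera call; for the wrist camera it gives the pose at the moment of the call.
- arm.hand_in(): hands the job in, once; it reports no verdict.
The state is a dict: "t": time; "qpos": joint angles; "joint_vel": joint speeds; "tau": joint torques, N m; "ee_pos": TCP position; "tcp_rot": TCP orientation; "wrist_force": force on the tool from outside, world axes, zero at the start; "torque": the same for the moment, N m; "finger_gap": finger opening in m.
Only numpy, scipy, OpenCV 4.12 (cv2) and the standard library are available. Lean on these libraries where they do the work, as an engineer would, in place of code of your own. Each camera call takes 0.05 s, during which the arm holds its last target. There are 200 camera calls.

## Working session

There is one attempt and no reset: what is moved stays moved. The work goes in short steps, Python scripts to look and compute and a tool call to move; the robot and the scene stay as the last step left them, time stands still between calls to the robot, and variables do not carry over. Pictures are saved under pics/ and viewed, about 12 in all and at most 16, crops included, and the job is handed in when it is done.

Besides the shell and the picture viewer there is one more tool, called as name(argument=value, ...) on one line, values as JSON. step_arm: Moves the arm, as the interface text tells. Its arguments: {"type":"object","properties":{"plan":{"type":"array"},"hand":{"type":"number"},"grip_force":{"type":"number"}},"required":["plan"]}

```bash
mkdir -p pics; ls; python3 - <<'E'
from station import arm
import cv2, numpy as np
o=arm.get_obs(); print(o['t'],o['ee_pos'],o['tcp_rot'],o['finger_gap'],arm.hold_point_z)
for n in ("top","scene"):
    p,d=arm.snapshot(n); cv2.imwrite(f"pics/{n}0.png",p[:,:,::-1]); np.savez(f"{n}0.npz",p=p,d=d)
    print(n,arm.get_calibration(n))
E
```

```text
pics
0.0 [ 0.1423158  -0.60819895  0.23068818] [-6.31771601e-04  9.93403967e-01  1.14665418e-01 -1.81768098e-05] 0.0853855359983879 0.0187
top {'K': array([[592.69894078,   0.        , 315.42963604],
       [  0.        , 592.69894078, 244.65022623],
       [  0.        ,   0.        ,   1.        ]]), 'rvec': array([ 2.19445256, -2.17031244,  0.05426783]), 'tvec': array([-0.00358811,  0.4903018 ,  1.15842091])}
scene {'K': array([[536.97819242,   0.        , 321.37769947],
       [  0.        , 536.97819242, 259.71680321],
       [  0.        ,   0.        ,   1.        ]]), 'rvec': array([ 1.95073454,  1.31503051, -0.62152356]), 'tvec': array([-0.18272979, -0.24272048,  1.67518902])}
```

View pics/top0.png

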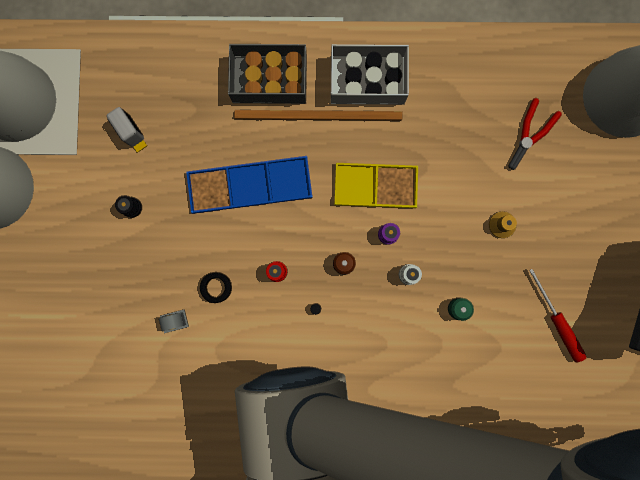

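View pics/scene0.png

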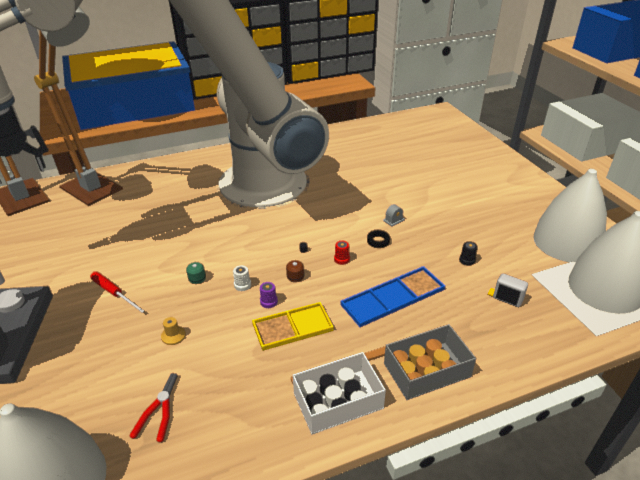

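The pictures show the following (top-view pixels):
- **Black holder:** (127,207). Could be confused with the ring (215,287), the small black cap (315,309) and the black parts in the white bin (~370,75).
- **Porcelain:** (410,274). Could be confused with the purple look-alike (389,233) and the white parts in the bin.
- **Walnut:** (344,263), versus green (460,309).
- **Brass:** (502,224), versus the orange parts in the dark bin.
- **Bracket:** (173,321), versus the grey object (125,127).
- **Red spare:** (276,271).

```bash
cat > h.py <<'E'
import numpy as np, cv2
from station import arm
def cal(n):
    c=arm.get_calibration(n); R=cv2.Rodrigues(np.array(c['rvec']))[0]; return c['K'],R,np.array(c['tvec']).ravel()
def cloud(d,c):
    K,R,t=c; v,u=np.indices(d.shape); X=np.stack([(u-K[0,2])/K[0,0]*d,(v-K[1,2])/K[1,1]*d,d],-1)
    W=(X-t)@R; W[d==0]=np.nan; return W
def plane(uv,z,c):
    K,R,t=c; r=np.c_[(np.atleast_2d(uv)-[K[0,2],K[1,2]])/[K[0,0],K[1,1]],np.ones(len(np.atleast_2d(uv)))]@R; o=-R.T@t
    return (o+r*((z-o[2])/r[:,2])[:,None])[:,:2]
E
python3 - <<'E'
from h import *
f=np.load('top0.npz'); p,d=f['p'],f['d']; c=cal('top'); W=cloud(d,c)
print('bench z',np.nanmedian(W[330:350,380:420,2]))
for n,(u,v),h in [('black',(127,207),.05),('porc',(410,274),.05),('red',(276,271),.05),('purple',(389,233),.05),('walnut',(344,263),.044),('green',(460,309),.044),('brass',(502,224),.046),('bracket',(173,321),.048),('ring',(215,287),.02),('cap',(315,309),.02)]:
    s=W[v-22:v+23,u-22:u+23].reshape(-1,3); s=s[~np.isnan(s[:,2])]
    zm=np.percentile(s[:,2],99); a=s[s[:,2]>.012]; m=s[s[:,2]>h-.008]
    (cx,cy),(w,l),an=cv2.minAreaRect((a[:,:2]*1000).astype(np.float32))
    print(n,'zmax %.3f'%zm,'top',m[:,:2].mean(0).round(4) if len(m) else None,len(m),'body rect',np.round([cx,cy,w,l,an],1))
hsv=cv2.cvtColor(p,cv2.COLOR_RGB2HSV)
for n,(a,b),(x0,x1,y0,y1) in [('blue',(105,125),(175,320,150,220)),('yellow',(24,34),(325,425,155,215))]:
    m=cv2.inRange(hsv,(a,130,40),(b,255,255)); k=np.zeros_like(m);k[y0:y1,x0:x1]=m[y0:y1,x0:x1]
    v,u=np.nonzero(k); P=plane(np.c_[u,v],.014,c)*1000
    r=cv2.minAreaRect(P.astype(np.float32)); print(n,np.round(r[0],1),np.round(r[1],1),round(r[2],1),np.round(cv2.boxPoints(r)))
v=320;u=173
cv2.imwrite('pics/crop1.png',cv2.resize(np.hstack([p[v-35:v+35,u-35:u+35],p[239:309,375:445],p[172:242,92:162]])[:,:,::-1],None,fx=3.7,fy=3.7,interpolation=cv2.INTER_CUBIC))
E
```

```text
bench z 0.000952966295607922
black zmax 0.055 top [0.5627 0.3724] 296 body rect [562.3 371.8  38.5  36.9   9.8]
porc zmax 0.054 top [ 0.4342 -0.1834] 294 body rect [ 433.9 -182.3   37.9   37.1   46.1]
red zmax 0.054 top [0.437  0.0782] 288 body rect [437.4  78.   39.6  37.4   0.7]
purple zmax 0.054 top [ 0.514  -0.1417] 288 body rect [ 513.6 -140.7   37.5   37.2    3.1]
walnut zmax 0.046 top [ 0.4544 -0.0543] 384 body rect [454.4 -54.   42.4  42.8  63.2]
green zmax 0.047 top [ 0.3681 -0.2811] 390 body rect [ 368.  -281.5   43.    42.4   58.4]
brass zmax 0.050 top [ 0.5353 -0.369 ] 210 body rect [ 531.8 -367.    48.5   38.9   27.1]
bracket zmax 0.051 top [0.3368 0.2801] 246 body rect [336.9 280.4  32.7  42.5  16. ]
ring zmax 0.023 top [0.4042 0.1989] 496 body rect [404.4 199.   59.1  60.8   0.5]
cap zmax 0.024 top [0.3649 0.0004] 93 body rect [3.647e+02 2.000e-01 1.950e+01 1.950e+01 4.580e+01]
blue [609.9 136.9] [ 85.  243.8] 8.1 [[551. 252.]
 [585.  10.]
 [669.  22.]
 [635. 264.]]
yellow [ 610.9 -117.2] [164.4  86. ] 88.6 [[ 566. -198.]
 [ 652. -200.]
 [ 656.  -36.]
 [ 570.  -34.]]
```

View pics/crop1.png

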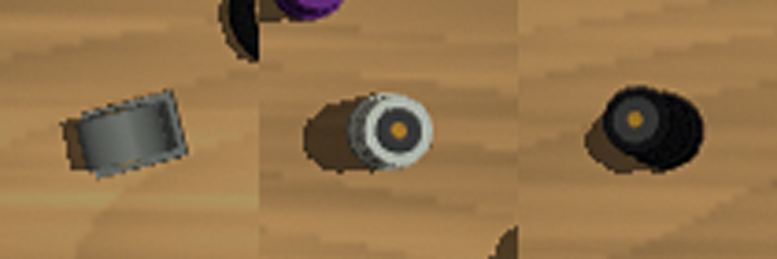

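The crop confirms the choices: the bracket at left, the porcelain with its white rim in the middle and the black holder at right. I'll do the walnut knob first.

```bash
cat >> h.py <<'E'
def to(*targets):
    """targets: (x,y,z mm, heading deg or None); prints tool-axis rows from the current pose"""
    from scipy.spatial.transform import Rotation as Ro
    o=arm.get_obs(); q=o['tcp_rot']; R=Ro.from_quat([q[1],q[2],q[3],q[0]]).as_matrix(); p=np.array(o['ee_pos'])*1000
    phi=np.degrees(np.arctan2(R[1,0],R[0,0])); print('t %.2f'%o['t'],'p',p.round(1),'phi %.1f'%phi,'gap %.4f'%o['finger_gap'],'F',np.round(o['wrist_force'],1),'q',np.round(o['qpos'],2))
    for x,y,z,h in targets:
        s=R.T@(np.array([x,y,z])-p); tw=0 if h is None else np.radians((phi-h+180)%360-180)
        print('  ->',s.round(1),'tw %.3f'%tw,'dist %.0f'%np.linalg.norm(s))
E
python3 - <<'E'
from h import *
f=np.load('top0.npz'); W=cloud(f['d'],cal('top'))
s=W[140:240,0:60].reshape(-1,3); s=s[s[:,2]>.06]; print('shade y/x/z',np.nanmin(s,0),np.nanmax(s,0))
to((454,-54,120,53),(454,-54,8,53))
E
```

```text
shade y/x/z [0.53982337 0.57828163 0.06008566] [0.66458706 0.61426415 0.10042826]
t 0.10 p [ 142.3 -608.3  230.8] phi 13.2 gap 0.0853 F [-0.  -0.3 -0.2] q [-1.44  0.49  1.35  0.    1.3  -0.1 ]
  -> [ 429.7 -468.6  111.3] tw -0.695 dist 645
  -> [ 429.7 -468.5  223.3] tw -0.695 dist 674
```

step_arm(plan=[430,-469,111,-0.695,430,-469,111,-0.695,430,-469,111,-0.695,430,-469,111,-0.695,430,-469,111,-0.695,430,-469,111,-0.695,430,-469,111,-0.695,430,-469,111,-0.695,430,-469,111,-0.695,430,-469,111,-0.695,430,-469,111,-0.695,430,-469,111,-0.695], hand=1, grip_force=40)

```text
t: 1.6
ee_pos: [0.4545, -0.0528, 0.1199]
tcp_rot: [-0.0, 0.894, 0.447, -0.0]
wrist_force: [-0.0, 0.0, 0.6]
finger_gap: 0.0856
```

```bash
python3 - <<'E'
from h import *
c=cal('wrist'); p,d=arm.snapshot('wrist'); W=cloud(d,c); cv2.imwrite('pics/w1.png',p[:,:,::-1])
to((454,-54,8,53))
b=W.reshape(-1,3); s=b[(np.hypot(b[:,0]-.454,b[:,1]+.054)<.04)&(b[:,2]>.03)&(b[:,2]<.055)]; print(len(s),np.percentile(s,[1,50,99],axis=0) if len(s) else '', np.mean(s,0))
E
```

```text
t 1.65 p [454.  -53.7 120.1] phi 53.1 gap 0.0856 F [-0.1 -0.3  1.8] q [-0.25  0.43  1.88 -0.    0.84  0.4 ]
  -> [ -0.2   0.2 112.1] tw 0.001 dist 112
3216 [[ 0.43611898 -0.07493887  0.03143704]
 [ 0.4575966  -0.05298238  0.04156242]
 [ 0.47639176 -0.03474916  0.04472037]] [ 0.4573145  -0.05337603  0.04060095]
```

View pics/w1.png

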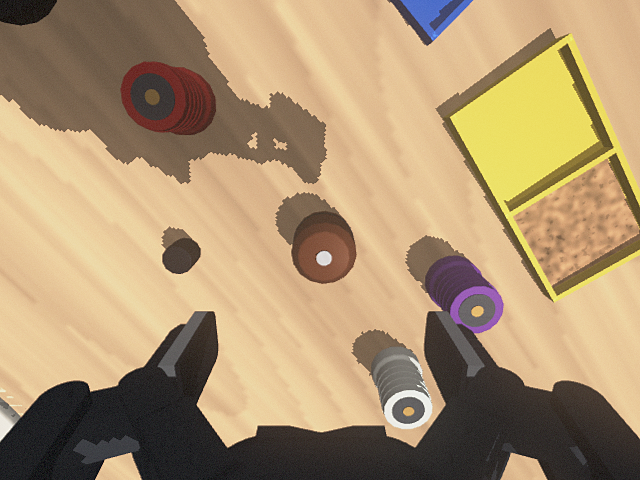

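The walnut knob is at (323,258), midway between the fingers, with nothing in the way below.

step_arm(plan=[1,0,60,0,1,0,100,0,1,0,112,0,1,0,112,0])

```text
t: 2.15
ee_pos: [0.4546, -0.0538, 0.0085]
tcp_rot: [-0.0, 0.895, 0.446, -0.0]
wrist_force: [0.2, 0.8, 0.5]
finger_gap: 0.0854
```

step_arm(plan=[0,0,0,0,0,0,0,0,0,0,0,0,0,0,0,0,0,0,0,0,0,0,0,0], hand=-1)

```text
t: 2.9
ee_pos: [0.4555, -0.0533, 0.0095]
tcp_rot: [0.001, 0.895, 0.446, 0.001]
wrist_force: [-2.3, -1.5, 19.4]
finger_gap: 0.0427
```

```bash
python3 - <<'E'
from h import *
to((454,-54,120,53),(621,58,120,53),(621,58,15,53))
E
```

```text
t 2.90 p [455.5 -53.3   9.5] phi 53.0 gap 0.0427 F [-2.3 -1.5 19.4] q [-0.25  0.64  1.96 -0.    0.54  0.4 ]
  -> [  -1.4   -0.5 -110.5] tw 0.000 dist 111
  -> [ 188.6   65.4 -110.3] tw 0.000 dist 228
  -> [188.5  65.2  -5.3] tw 0.000 dist 200
```

step_arm(plan=[0,0,-60,0,0,0,-110,0,188,65,-110,0,188,65,-110,0,188,65,-110,0,188,65,-110,0,188,65,-110,0,188,65,-60,0,188,65,-25,0,188,65,-25,0])

```text
t: 4.15
ee_pos: [0.617, 0.0569, 0.0316]
tcp_rot: [-0.001, 0.895, 0.446, -0.002]
wrist_force: [-0.5, -1.0, -0.2]
finger_gap: 0.0425
```

```bash
python3 - <<'E'
from h import *
to((621,58,14,53))
p,d=arm.snapshot('scene'); cv2.imwrite('pics/s1.png',cv2.resize(p[200:380,220:480],None,fx=2.5,fy=2.5)[:,:,::-1])
E
```

```text
t 4.15 p [617.   56.9  31.6] phi 52.9 gap 0.0425 F [-0.5 -1.  -0.2] q [-0.    0.73  1.53 -0.    0.89  0.64]
  -> [ 3.4  2.6 17.6] tw -0.001 dist 18
```

View pics/s1.png

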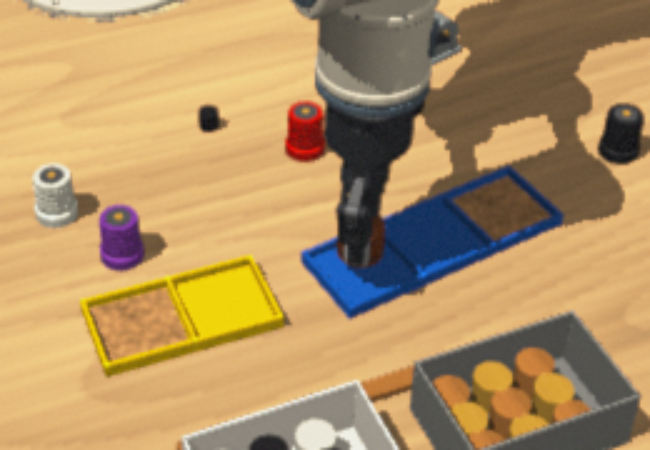

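The walnut knob is held above the right-hand blue compartment, at about (360,245) in the crop. Lowering now.

step_arm(plan=[3,2,8,0,3,2,14,0,3,2,17,0,3,2,17,0])

```text
t: 4.7
ee_pos: [0.6232, 0.0591, 0.0162]
tcp_rot: [-0.0, 0.895, 0.446, -0.0]
wrist_force: [-0.5, 0.0, -0.2]
finger_gap: 0.0423
```

step_arm(plan=[0,0,0,0,0,0,0,0,0,0,0,0], hand=0.5)

```text
t: 5.08
ee_pos: [0.6234, 0.059, 0.0164]
tcp_rot: [0.0, 0.895, 0.446, 0.0]
wrist_force: [-0.7, -0.6, 0.1]
finger_gap: 0.0641
```

```bash
python3 - <<'E'
from h import *
to((621,58,120,53),(434,-183,120,60))
E
```

```text
t 5.08 p [623.4  59.   16.4] phi 53.0 gap 0.0641 F [-0.7 -0.6  0.1] q [-0.    0.75  1.53 -0.    0.86  0.65]
  -> [  -2.2   -1.3 -103.6] tw -0.000 dist 104
  -> [-307.3   -5.5 -103.6] tw -0.122 dist 324
```

step_arm(plan=[0,0,-60,0,0,0,-104,0,-307,-5,-104,0.435,-307,-5,-104,0.435,-307,-5,-104,0.435,-307,-5,-104,0.435,-307,-5,-104,0.435,-307,-5,-104,0.435,-307,-5,-104,0.435,-307,-5,-104,0.435])

```text
t: 6.32
ee_pos: [0.4352, -0.1824, 0.1203]
tcp_rot: [0.0, 0.97, 0.243, 0.0]
wrist_force: [0.1, -0.0, -0.6]
finger_gap: 0.0643
```

```bash
cat >> h.py <<'E'
def look(x,y,h,r=.035,shot=None):
    """centre of the top band (height h) of the part near x,y by the wrist depth, mm"""
    c=cal('wrist'); p,d=arm.snapshot('wrist'); b=cloud(d,c).reshape(-1,3)
    if shot: cv2.imwrite(shot,p[:,:,::-1])
    s=b[(np.hypot(b[:,0]-x,b[:,1]-y)<r)&(abs(b[:,2]-h)<.005)]*1000
    (cx,cy),sz,an=cv2.minAreaRect(s[:,:2].astype(np.float32)); print('look',len(s),'rect',np.round([cx,cy,*sz,an],1),'mean',s.mean(0).round(1))
    return cx,cy
E
python3 - <<'E'
from h import *
x,y=look(.434,-.183,.05,shot='pics/w2.png')
to((x,y,12,28))
E
```

```text
look 2385 rect [ 435.5 -185.6   35.3   35.3   75.8] mean [ 436.4 -185.2   49.7]
t 6.38 p [ 435.2 -182.3  120.3] phi 28.2 gap 0.0642 F [ 0.8 -0.1  1. ] q [-0.52  0.44  1.84  0.    0.86  0.56]
  -> [ -1.2   3.  108.3] tw 0.003 dist 108
```

View pics/w2.png

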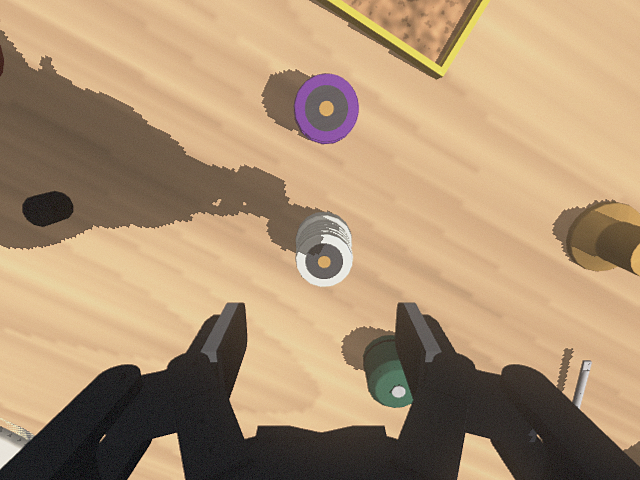

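The porcelain is at (324,262), centred between the fingers. The green knob (390,380) and the purple piece (326,108) are clear of the jaw path.

step_arm(plan=[-1,2,60,0,-1,2,98,0,-1,2,108,0,-1,2,108,0])

```text
t: 6.88
ee_pos: [0.4348, -0.1849, 0.0124]
tcp_rot: [-0.0, 0.97, 0.243, -0.0]
wrist_force: [0.6, 0.2, 0.8]
finger_gap: 0.0639
```

step_arm(plan=[0,0,0,0,0,0,0,0,0,0,0,0,0,0,0,0,0,0,0,0], hand=-1)

```text
t: 7.5
ee_pos: [0.4353, -0.1857, 0.0136]
tcp_rot: [0.001, 0.97, 0.242, 0.001]
wrist_force: [1.1, 1.8, 11.9]
finger_gap: 0.0344
```

```bash
python3 - <<'E'
from h import *
to((435,-184,125,28),(610,-157,125,28),(610,-157,30,28))
E
```

```text
t 7.50 p [ 435.3 -185.7   13.6] phi 28.1 gap 0.0344 F [ 1.1  1.8 11.9] q [-0.53  0.64  1.92  0.    0.58  0.55]
  -> [   0.7   -1.4 -111.4] tw 0.001 dist 111
  -> [ 167.8   57.1 -111. ] tw 0.001 dist 209
  -> [167.7  56.9 -16. ] tw 0.001 dist 178
```

step_arm(plan=[0,0,-60,0,0,0,-111,0,50,17,-111,0,100,34,-111,0,140,48,-111,0,167,57,-111,0,167,57,-111,0,167,57,-70,0,167,57,-40,0,167,57,-20,0,167,57,-16,0,167,57,-16,0])

```text
t: 9.0
ee_pos: [0.6086, -0.1572, 0.0291]
tcp_rot: [0.0, 0.97, 0.242, 0.0]
wrist_force: [-0.1, -0.7, 0.2]
finger_gap: 0.0343
```

step_arm(plan=[0,0,3,0,0,0,6,0,0,0,8,0,0,0,10,0,0,0,10,0,0,0,10,0])

```text
t: 9.75
ee_pos: [0.6088, -0.1571, 0.0187]
tcp_rot: [0.0, 0.97, 0.242, 0.0]
wrist_force: [-2.8, 0.3, 8.0]
finger_gap: 0.0344
```

```bash
python3 - <<'E'
from h import *
p,d=arm.snapshot('scene'); cv2.imwrite('pics/s2.png',cv2.resize(p[200:380,180:440],None,fx=2.5,fy=2.5)[:,:,::-1])
to((610,-157,18,28))
E
```

```text
t 9.80 p [ 608.8 -157.1   18.7] phi 28.1 gap 0.0342 F [-3.   0.2  8.1] q [-0.35  0.75  1.52 -0.    0.87  0.73]
  -> [1.1 0.5 0.7] tw 0.001 dist 1
```

View pics/s2.png

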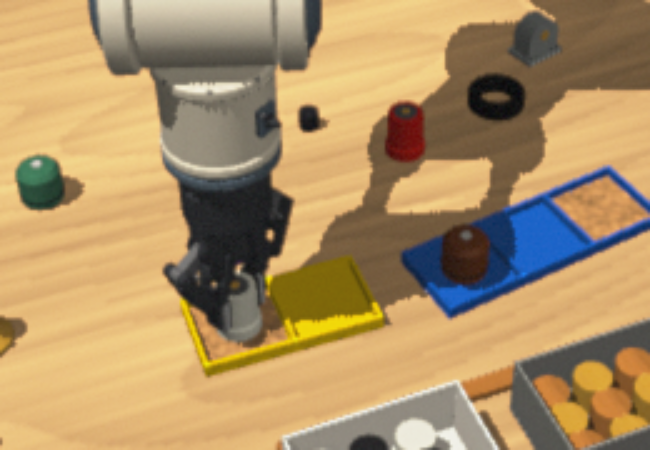

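The porcelain is standing on the cork at (240,310) in the crop, with about 8 N of contact. The walnut knob stands in its compartment at (465,255). Releasing, then on to the brass cap.

step_arm(plan=[0,0,0,0,0,0,0,0,0,0,0,0,0,0,0,0], hand=0.4)

```text
t: 10.3
ee_pos: [0.6087, -0.1571, 0.0182]
tcp_rot: [-0.0, 0.97, 0.242, -0.0]
wrist_force: [-0.8, 0.4, 0.3]
finger_gap: 0.0599
```

```bash
python3 - <<'E'
from h import *
to((610,-157,120,28),(535,-368,120,90))
E
```

```text
t 10.30 p [ 608.7 -157.1   18.2] phi 28.1 gap 0.0599 F [-0.8  0.4  0.3] q [-0.35  0.75  1.52  0.    0.87  0.73]
  -> [   1.2    0.5 -101.8] tw 0.001 dist 102
  -> [-164.3  151.5 -101.8] tw -1.081 dist 246
```

step_arm(plan=[0,0,-30,0,0,0,-80,0,0,0,-102,0,-164,151,-102,-1.081,-164,151,-102,-1.081,-164,151,-102,-1.081,-164,151,-102,-1.081,-164,151,-102,-1.081,-164,151,-102,-1.081,-164,151,-102,-1.081,-164,151,-102,-1.081])

```text
t: 11.68
ee_pos: [0.5351, -0.3673, 0.1203]
tcp_rot: [-0.0, 0.709, 0.706, -0.0]
wrist_force: [-0.1, 0.6, 0.9]
finger_gap: 0.0597
```

```bash
python3 - <<'E'
from h import *
x,y=look(.535,-.368,.046,shot='pics/w3.png')
to((x,y,11,90))
E
```

```text
look 1626 rect [ 536.5 -371.3   29.3   29.6   16.3] mean [ 536.5 -370.6   45.5]
t 11.72 p [ 535.1 -367.3  120.3] phi 89.8 gap 0.0596 F [0.4 0.1 0.3] q [-0.69  0.64  1.4  -0.    1.1  -0.69]
  -> [ -4.    1.4 109.3] tw -0.004 dist 109
```

View pics/w3.png

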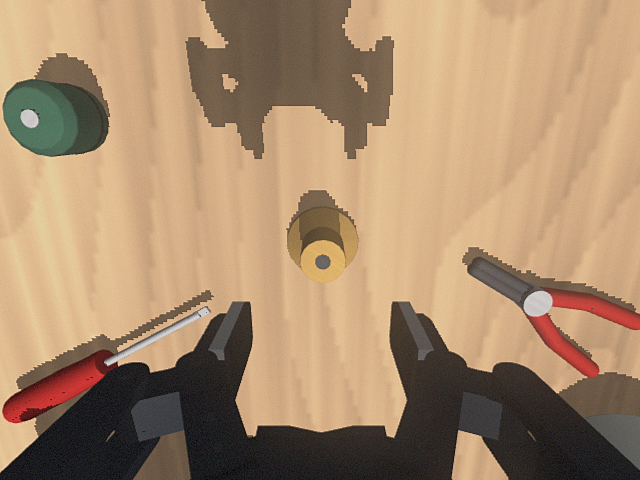

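The brass cap's neck top is at (323,262), centred, and the screwdriver and pliers are clear. I'll grip a bit higher to clear the sloping flange.

step_arm(plan=[-4,1,60,0,-4,1,95,0,-4,1,104,0,-4,1,104,0])

```text
t: 12.22
ee_pos: [0.5363, -0.3715, 0.0167]
tcp_rot: [0.0, 0.707, 0.707, 0.0]
wrist_force: [-0.5, 0.0, 0.8]
finger_gap: 0.0599
```

step_arm(plan=[0,0,0,0,0,0,0,0,0,0,0,0,0,0,0,0,0,0,0,0], hand=-1)

```text
t: 12.85
ee_pos: [0.5368, -0.372, 0.018]
tcp_rot: [0.001, 0.707, 0.707, 0.0]
wrist_force: [-0.3, 1.3, 8.5]
finger_gap: 0.0282
```

```bash
python3 - <<'E'
from h import *
to((536,-370,145,90),(612,-77,145,90),(612,-77,32,90))
E
```

```text
t 12.85 p [ 536.8 -372.    18. ] phi 90.0 gap 0.0282 F [-0.3  1.3  8.5] q [-0.7   0.78  1.45  0.    0.91 -0.7 ]
  -> [   1.8   -0.6 -127.1] tw -0.000 dist 127
  -> [ 294.8   75.4 -127.4] tw -0.000 dist 330
  -> [295.   75.2 -14.4] tw -0.000 dist 305
```

step_arm(plan=[0,0,-60,0,0,0,-120,0,0,0,-127,0,295,75,-127,0,295,75,-127,0,295,75,-127,0,295,75,-127,0,295,75,-127,0,295,75,-127,0,295,75,-127,0,295,75,-127,0])

```text
t: 14.22
ee_pos: [0.6108, -0.0776, 0.1432]
tcp_rot: [-0.0, 0.708, 0.707, -0.0]
wrist_force: [-0.1, 0.7, -1.0]
finger_gap: 0.0284
```

step_arm(plan=[0,0,50,0,0,0,90,0,0,0,110,0,0,0,116,0,0,0,120,0,0,0,123,0,0,0,123,0])

```text
t: 15.1
ee_pos: [0.6116, -0.0771, 0.0229]
tcp_rot: [0.001, 0.707, 0.707, 0.0]
wrist_force: [-10.4, -2.1, 27.9]
finger_gap: 0.0279
```

```bash
python3 - <<'E'
from h import *
to((612,-77,22,90))
E
```

```text
t 15.10 p [611.6 -77.1  22.9] phi 90.0 gap 0.0279 F [-10.4  -2.1  27.9] q [-0.22  0.73  1.55 -0.    0.85 -0.22]
  -> [0.1 0.4 0.9] tw -0.000 dist 1
```

step_arm(plan=[0,0,-1,0,0,0,-1,0,0,0,-1,0,0,0,-1,0], hand=0.4)

```text
t: 15.6
ee_pos: [0.6111, -0.0765, 0.0212]
tcp_rot: [-0.0, 0.707, 0.707, 0.0]
wrist_force: [0.3, -0.4, -0.2]
finger_gap: 0.0598
```

```bash
python3 - <<'E'
from h import *
to((612,-77,125,90),(337,280,125,106))
E
```

```text
t 15.60 p [611.1 -76.5  21.2] phi 90.0 gap 0.0598 F [ 0.3 -0.4 -0.2] q [-0.22  0.74  1.55  0.    0.85 -0.22]
  -> [  -0.5    0.9 -103.8] tw -0.000 dist 104
  -> [ 356.5 -274.1 -103.8] tw -0.279 dist 462
```

step_arm(plan=[0,0,-30,0,0,0,-80,0,0,0,-104,0,356,-274,-104,-0.279,356,-274,-104,-0.279,356,-274,-104,-0.279,356,-274,-104,-0.279,356,-274,-104,-0.279,356,-274,-104,-0.279,356,-274,-104,-0.279,356,-274,-104,-0.279,356,-274,-104,-0.279])

```text
t: 17.1
ee_pos: [0.337, 0.2799, 0.1253]
tcp_rot: [0.0, 0.601, 0.799, 0.0]
wrist_force: [0.1, 0.6, 0.0]
finger_gap: 0.0597
```

```bash
python3 - <<'E'
from h import *
x,y=look(.337,.280,.045,shot='pics/w4.png')
look(.337,.280,.035); to((x,y,10,106))
E
```

```text
look 1854 rect [336.6 280.6  26.   34.   15.9] mean [336.2 282.4  45.3]
look 501 rect [337.  281.5  26.8  41.1  15.3] mean [333.3 293.5  36.1]
t 17.20 p [337.9 278.9 125.3] phi 105.9 gap 0.0600 F [ 0.2 -0.   0.5] q [ 0.55  0.4   1.92 -0.    0.83  0.28]
  -> [  2.   -0.8 115.3] tw -0.001 dist 115
```

View pics/w4.png

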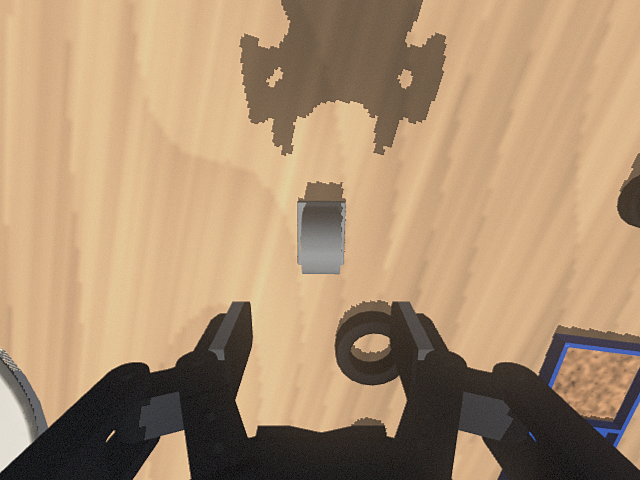

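The bracket is at (322,238), square to the jaws, and the black ring (370,345) lies clear.

step_arm(plan=[2,-1,60,0,2,-1,105,0,2,-1,114,0,2,-1,114,0])

```text
t: 17.7
ee_pos: [0.3361, 0.2806, 0.0116]
tcp_rot: [-0.0, 0.602, 0.798, -0.0]
wrist_force: [0.5, -0.1, -0.7]
finger_gap: 0.0598
```

step_arm(plan=[0,0,0,0,0,0,0,0,0,0,0,0,0,0,0,0,0,0,0,0], hand=-1, grip_force=50)

```text
t: 18.32
ee_pos: [0.3362, 0.2815, 0.0126]
tcp_rot: [0.0, 0.602, 0.799, 0.001]
wrist_force: [1.2, -2.2, 14.8]
finger_gap: 0.0259
```

```bash
python3 - <<'E'
from h import *
to((337,280,135,106),(610,137,135,98),(610,137,22,98))
E
```

```text
t 18.32 p [336.2 281.5  12.6] phi 106.0 gap 0.0259 F [ 1.2 -2.2 14.8] q [ 0.56  0.62  2.01 -0.    0.51  0.28]
  -> [  -1.6    0.6 -122.4] tw 0.000 dist 122
  -> [-214.3  223.6 -122. ] tw 0.140 dist 333
  -> [-214.4  223.3   -9. ] tw 0.140 dist 310
```

step_arm(plan=[0,0,-60,0,0,0,-115,0,0,0,-122,0,-214,223,-122,0.14,-214,223,-122,0.14,-214,223,-122,0.14,-214,223,-122,0.14,-214,223,-122,0.14,-214,223,-122,0.14,-214,223,-122,0.14,-214,223,-122,0.14,-214,223,-122,0.14])

```text
t: 19.82
ee_pos: [0.6081, 0.1375, 0.1334]
tcp_rot: [-0.0, 0.656, 0.755, -0.0]
wrist_force: [-0.0, -0.1, -2.5]
finger_gap: 0.0255
```

step_arm(plan=[0,0,50,0,0,0,90,0,0,0,108,0,0,0,113,0,0,0,116,0,0,0,118,0,0,0,118,0])

```text
t: 20.7
ee_pos: [0.6097, 0.137, 0.0176]
tcp_rot: [0.001, 0.656, 0.754, 0.001]
wrist_force: [-5.4, -0.1, 16.5]
finger_gap: 0.0256
```

```bash
python3 - <<'E'
from h import *
to((610,137,17,98))
p,d=arm.snapshot('scene'); cv2.imwrite('pics/s3.png',cv2.resize(p[200:380,220:480],None,fx=2.5,fy=2.5)[:,:,::-1])
E
```

```text
t 20.70 p [609.7 137.   17.6] phi 98.0 gap 0.0256 F [-5.4 -0.1 16.5] q [ 0.13  0.75  1.53  0.    0.86 -0.01]
  -> [-0.1  0.3  0.6] tw -0.001 dist 1
```

View pics/s3.png

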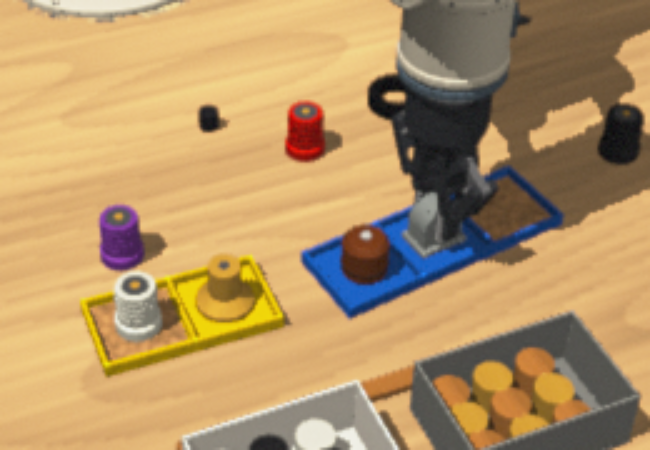

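The porcelain (137,305), brass (228,290) and walnut (365,255) stand in their compartments, and the bracket is seated at (430,230). Releasing and moving on to the black holder.

step_arm(plan=[0,0,0,0,0,0,0,0,0,0,0,0,0,0,0,0], hand=0.4)

```text
t: 21.25
ee_pos: [0.6089, 0.1369, 0.0153]
tcp_rot: [0.0, 0.656, 0.755, 0.0]
wrist_force: [-0.1, -0.1, 0.3]
finger_gap: 0.0596
```

```bash
python3 - <<'E'
from h import *
to((610,137,125,98),(563,372,125,98))
E
```

```text
t 21.25 p [608.9 136.9  15.3] phi 98.0 gap 0.0596 F [-0.1 -0.1  0.3] q [ 0.13  0.75  1.53 -0.    0.86 -0.01]
  -> [  -0.     1.1 -109.7] tw -0.001 dist 110
  -> [ 239.2  -12.9 -109.7] tw -0.001 dist 263
```

step_arm(plan=[0,0,-30,0,0,0,-85,0,0,0,-110,0,239,-13,-110,0,239,-13,-110,0,239,-13,-110,0,239,-13,-110,0,239,-13,-110,0,239,-13,-110,0,239,-13,-110,0])

```text
t: 22.5
ee_pos: [0.5632, 0.3706, 0.1252]
tcp_rot: [0.0, 0.657, 0.754, -0.0]
wrist_force: [0.2, -0.6, 0.2]
finger_gap: 0.06
```

```bash
python3 - <<'E'
from h import *
x,y=look(.563,.372,.05,shot='pics/w5.png')
to((x,y,12,98))
E
```

```text
look 2334 rect [563.9 373.   34.8  35.9   7.7] mean [563.6 374.   49.8]
t 22.55 p [563.3 370.6 125.3] phi 97.9 gap 0.0597 F [ 0.3  1.  -0. ] q [ 0.49  0.67  1.33 -0.    1.15  0.36]
  -> [  2.3   1.  113.3] tw -0.002 dist 113
```

View pics/w5.png

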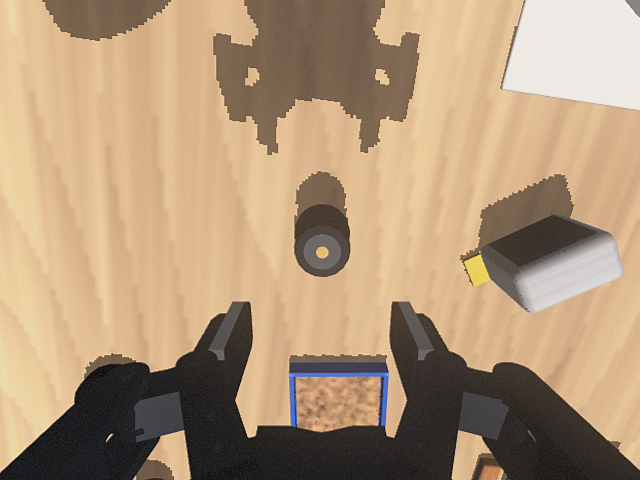

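The black holder is at (322,250), centred, and the grey block at (550,260) is clear.

step_arm(plan=[2,1,60,0,2,1,103,0,2,1,113,0,2,1,113,0])

```text
t: 23.05
ee_pos: [0.5641, 0.3736, 0.0129]
tcp_rot: [0.0, 0.657, 0.754, 0.0]
wrist_force: [0.2, 0.2, -0.3]
finger_gap: 0.0598
```

step_arm(plan=[0,0,0,0,0,0,0,0,0,0,0,0,0,0,0,0,0,0,0,0], hand=-1, grip_force=40)

```text
t: 23.68
ee_pos: [0.5647, 0.3743, 0.0144]
tcp_rot: [0.001, 0.656, 0.755, 0.001]
wrist_force: [0.4, -1.0, 7.2]
finger_gap: 0.0344
```

```bash
python3 - <<'E'
from h import *
to((563,372,135,98),(599,217,135,98),(599,217,18,98))
E
```

```text
t 23.68 p [564.7 374.3  14.4] phi 98.0 gap 0.0344 F [ 0.4 -1.   7.2] q [ 0.5   0.81  1.39 -0.    0.94  0.36]
  -> [  -2.    -1.6 -120.6] tw -0.001 dist 121
  -> [-160.5   12.5 -120.7] tw -0.001 dist 201
  -> [-160.6   12.2   -3.7] tw -0.001 dist 161
```

step_arm(plan=[0,0,-60,0,0,0,-115,0,0,0,-121,0,-160,12,-121,0,-160,12,-121,0,-160,12,-121,0,-160,12,-121,0,-160,12,-121,0,-160,12,-121,0])

```text
t: 24.8
ee_pos: [0.5974, 0.2182, 0.1333]
tcp_rot: [-0.0, 0.656, 0.755, 0.0]
wrist_force: [0.1, 0.6, -1.1]
finger_gap: 0.0343
```

step_arm(plan=[0,0,50,0,0,0,90,0,0,0,106,0,0,0,111,0,0,0,114,0,0,0,116,0,0,0,116,0])

```text
t: 25.68
ee_pos: [0.5985, 0.2174, 0.0194]
tcp_rot: [0.001, 0.656, 0.755, 0.001]
wrist_force: [-3.8, -0.9, 14.5]
finger_gap: 0.0343
```

step_arm(plan=[0,0,0,0,0,0,0,0,0,0,0,0,0,0,0,0], hand=0.4)

```text
t: 26.18
ee_pos: [0.5977, 0.2171, 0.0173]
tcp_rot: [0.0, 0.656, 0.754, -0.0]
wrist_force: [0.3, 0.3, 0.2]
finger_gap: 0.0596
```

step_arm(plan=[0,0,-30,0,0,0,-85,0,0,0,-150,0,0,0,-200,0,-150,-200,-200,0,-150,-200,-200,0,-150,-200,-200,0,-150,-200,-200,0,-150,-200,-200,0,-150,-200,-200,0])

```text
t: 27.42
ee_pos: [0.421, 0.0408, 0.2176]
tcp_rot: [0.0, 0.657, 0.754, 0.0]
wrist_force: [0.3, 0.5, -0.1]
finger_gap: 0.0599
```

```bash
python3 - <<'E'
from h import *
to()
p,d=arm.snapshot('top'); cv2.imwrite('pics/top1.png',p[:,:,::-1]); W=cloud(d,cal('top')).reshape(-1,3)*1000
q,_=arm.snapshot('scene'); cv2.imwrite('pics/s4.png',cv2.resize(q[190:380,180:460],None,fx=2.5,fy=2.5)[:,:,::-1])
for n,x,y,h in [('black',599,216,55),('bracket',610,137,53),('walnut',621,58,49),('porc',610,-157,55),('brass',612,-77,51),('red',437,78,50),('green',368,-281,44)]:
    s=W[(np.hypot(W[:,0]-x,W[:,1]-y)<38)&(abs(W[:,2]-h)<8)]
    print(n,(s.mean(0)-[x,y,0]).round(1) if len(s) else None,len(s))
E
```

```text
t 27.43 p [421.   40.8 217.6] phi 97.9 gap 0.0599 F [ 0.3  0.5 -0.1] q [-0.04  0.23  1.83  0.    1.08 -0.18]
black [-1.7  0.1 55.9] 292
bracket [-1.  -0.3 51.2] 247
walnut [ 0.2 -0.3 47.3] 365
porc [-2.7  1.2 55.7] 293
brass [-1.4  1.7 51.6] 193
red None 0
green [ 0.3  0.1 42.2] 391
```

View pics/top1.png

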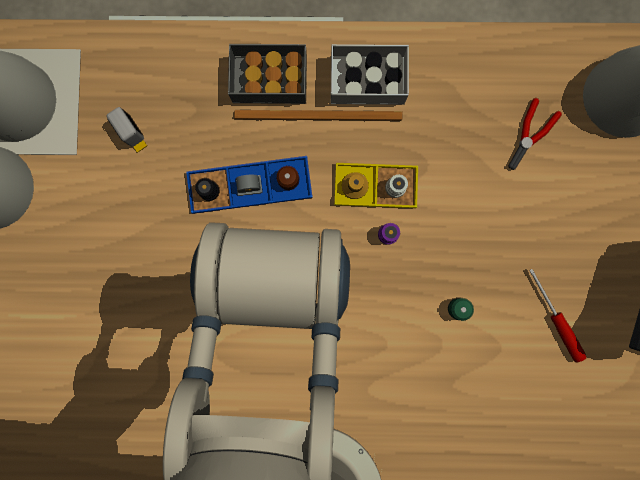

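View pics/s4.png

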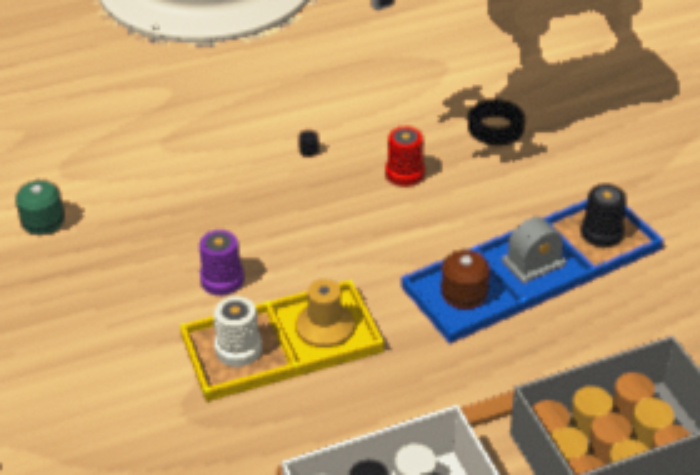

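The five parts stand upright and centred, and green is where it was. The scene view shows red upright; the arm hides it from the top camera. The gripper is clear at z 0.22. Handing in.

```bash
python3 -c "
from station import arm
print(arm.hand_in())"
```

```text
the job is handed in; nothing more can be done
None
```

I made up both lamp kits and handed the job in at about 27.5 s of robot time; no verdict was reported. The black lampholder, bracket and walnut knob are in the blue tray, and the porcelain lampholder and brass cap are in the yellow tray.

- **Placing:** in the last pictures all five stand upright on their floors. By the top camera's depth they are within about 3 mm of the compartment centres.
- **Porcelain:** it was lowered until the wrist felt about 8 N of contact, then released.
- **Contact force:** the brass cap met its floor at about 28 N and the black lampholder at about 14 N, well under the limits. The walnut knob was released 2–3 mm above its floor.
- **Spares:** the green knob measured less than 1 mm from its start. The arm hid the red lampholder from the top camera, so I did not re-measure its position. The scene camera shows it upright and apparently unmoved, and no move went near it at part height.

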